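# Press the chrome ring home, then free the press jaw

## Robot

A 7-joint arm with a two-finger parallel gripper is mounted at the origin on the work surface. World frame = base frame: x ahead of the robot, y to its left, z up, the work surface at z = 0. Lengths are in m, angles in rad, forces in N, time in s.
With the tool pointing down it reaches from about 0.4 to 0.9 m from the base axis. Payload 5.5 kg.
Tool frame: the origin (TCP) lies on the centre line of the jaws, within the pads' length; the fingertips stand 25 mm ahead of it and the grasp point (between the pads) lies 6 mm ahead of it; z points along the fingers, y is the line along which they close (so a half turn about z gives the same grasp; the last joint's range is limited). The gripper opens to 85 mm and grips with 20 to 120 N. Pads are 22 mm wide; open, the fingers measure 114 mm over their backs; the gripper's body (76 mm by 85 mm) begins 54 mm behind the grasp point. The pads swing forward as they close: fully open they stand 13 mm farther back than shut.
Start: joints at [1.577, 0.501, -0.427, 1.55, 0.221, 1.138, -0.21], TCP at [0.165, -0.629, 0.256] pointing down, gripper open.
Joint ranges: [-2.88, 2.88], [-0.31, 2.03], [-1.54, 1.56], [0.2, 2.42], [-1.41, 4.55], [0.19, 2.02], [-2.57, 2.57]. Speed limits (rad/s): [2.57, 2.57, 3.14, 3.14, 3.14, 3.14, 3.14].

## Interface

Orientations are given as a unit quaternion [x, y, z, w].
In Python, from rig import ctrl gives the robot as it stands. The module is installed in compiled form; this text tells all that it offers.
- The arm moves only by the shell command python3 -m jog 'ROWS' [OPENING] [FORCE]. ROWS is JSON, a list of rows, each a list of 2 entries, a list of its own where there are three numbers: the shift along the tool's x, y, z in mm, then the turn, a rotation vector about the tool's x, y, z in rad. In form: [[[tx, ty, tz], [rx, ry, rz]], ...]. A call has 1 to 20 rows; each row shifts and turns the commanded pose from where the row before left it, along the tool's axes as they then stand; what a row does not reach is not made up. A row lasts 1/10 s, in which the tool goes at most 50 mm and 8.59 degrees, less where a joint would pass 70% of its speed; a pose out of reach is approached as far as the arm can. A call with a gripper value outside its range is refused whole. OPENING is the closure, from 0 (fully open) to 1 (shut), set as the call begins (- or left out, the last holds). The fingers move at their own pace and stop on an object; FORCE is the grip in N (left out, the last holds). Time passes only in rows, so rows that do not move let the fingers close. It gives the time, the measured TCP pose, the force, the opening and the grip force at its end, in the units of the state.
- ctrl.state(): the state, without advancing time (a new reading comes with each control period).
- ctrl.capture(name): name is "scene" or "top" or "wrist"; returns (picture, depth): 420x560x3 uint8, blue, green, red; 420x560 float32, m along the optical axis (not along the pixel's ray), 0 where there is no reading.
- ctrl.camera_model(name): a dict with "vertical_fov" (degrees; the focal length in pixels is half the picture's height over the tangent of half this angle, whatever the lens; pixels are square), "cx", "cy" (the principal point, pixels), "pose" (4x4, takes a point from camera to world coordinates); the wrist camera has in their place "tool_from_camera" (4x4, takes a point from camera to tool coordinates, whose origin is the TCP and whose axes are the flange's). Camera axes: x right, y down, z forward; pixel columns grow to the right and rows downward; lengths in m; the calibration is good to about 2 mm. A picture is of the moment at which its call begins: read the wrist's pose just before it. camera_model takes no time and is no camera call.
- ctrl.close_job(): hands the job in; it is judged then, once.
The state is a dict: "time": time; "joints": joint angles; "qvel": joint speeds; "joint_torque": joint torques, N m; "tcp_pos": TCP position; "ee_rot": TCP orientation; "ft_force": force on the tool from outside, world axes, zero at the start; "torque": the same for the moment, N m; "opening": opening from 0.0 (shut) to 1.0 (fully open); "grasp_force": force on a finger pad.
Only numpy, scipy, OpenCV 4.12 (cv2) and the standard library are available. Lean on these libraries where they do the work, as an engineer would, in place of code of your own. Each camera call takes 0.05 s, during which the arm holds its last target. There are 200 camera calls.

## Task

Pump the black lever of the hand press, right down and fully back up each time, until its jaw has pushed the chrome ring fully home against the iron anvil. Then press the red release lever down until the jaw has slid all the way back, and let go of everything.

Things in the scene. Friction and masses are not known exactly. Their poses are not given: they have to be found in the camera images.
- lever_pad (a point): Middle of the top of the black pad (60 x 30 mm) on the pump lever of a fixed iron press (270 x 84 mm, all but the lever under 90 mm high); 120 mm above the desk at rest. Axes at rest: x level along the press, the way the jaw advances; y level, to the red tab's side; z up. Pushed straight down it sinks 58 mm to its stop (4 to 11 N), straying under 10 mm sideways, and springs back up.
- lever (a joint): Pump lever angle, rad: 0 up (rest), 0.56 down at the stop. A full stroke (beyond 0.5) advances the jaw one 9 mm notch; the next is picked up only after the lever is back at 0. At the end of a stroke the jaw runs 4 mm past its notch and falls back on to it. Extra strokes do no harm.
- release_pad (a point): Middle of the top of the red release tab (44 mm along the press x 24 mm), 75 mm above the desk, 40 mm to the side of the lever and 90 mm from the black pad towards the ring. Axes as the black pad's at rest. Pushed down 15 mm to its stop (3 to 5 N), sliding 9 mm in -x, it frees the jaw to spring back within 0.6 s if the lever is up. It twitches as the jaw advances and springs up when let go.
- jaw (a joint): Travel of the aluminium jaw with its pusher tube along the press, m: 0 fully back, 0.039 when it has just pushed the ring home. Catches on 9 mm notches (starts on 0 or 0.009, rests at about 0.036 after the last stroke) until released.
- ring (a joint): Travel of the chrome ring (42 mm across, 8 mm thick) along its black stub towards the anvil, the iron block at the end away from the lever, m: starts at 0 to 0.006, 0.020 when home against the anvil. A stiff sliding fit: it stays where it is pushed.

How it is judged:
On the way, in this order (a step that is already met when the one before it is completed fails the run):
1. the ring is pushed home (travel above 17 mm) while the black lever is down (beyond 0.25 rad) (value of joint ring above 0.017 m and value of joint lever above 0.25 rad), for 0.04 s.
2. the jaw has slid back to within 4 mm of fully back (value of joint jaw below 0.004 m), for 0.1 s.
At the end, for the whole second after the job is handed in: The ring is home against the anvil (travel above 17 mm), the jaw is back within 4 mm of its rear stop, and the black lever is up (below 0.08 rad) (value of joint ring above 0.017 m and value of joint jaw below 0.004 m and value of joint lever below 0.08 rad); the robot touches nothing.
It also fails if it takes over 45 s, if anything falls off the work surface, if the arm or the gripper's body presses on something with over 40 N, if the wrist force passes 120 N, or if a joint passes its speed limit or range.

## Working session

There is one attempt and no reset: what is moved stays moved. The work goes in short steps, Python scripts to look and compute and a shell command to move; the robot and the scene stay as the last step left them, time stands still between calls to the robot, and variables do not carry over. Pictures are saved under pics/ and viewed, at most 10 in all, crops included, and the job is handed in when it is done.

```bash
mkdir -p pics
cat > h.py <<'E'
import numpy as np,cv2
from rig import ctrl
def K(m,h=420):
    f=h/2/np.tan(np.radians(m["vertical_fov"])/2); return f,m["cx"],m["cy"]
def pts(name,dep,m,pose):
    f,cx,cy=K(m); v,u=np.mgrid[0:420,0:560]
    P=np.dstack([(u-cx)/f*dep,(v-cy)/f*dep,dep])
    return P@pose[:3,:3].T+pose[:3,3]
E
python3 - <<'E'
from h import *
s=ctrl.state(); print(s)
for n in("top","scene"):
    p,d=ctrl.capture(n); m=ctrl.camera_model(n); cv2.imwrite(f"pics/{n}0.png",p); np.savez(f"{n}0.npz",p=p,d=d); print(n,m)
print(ctrl.camera_model("wrist"))
E
```

```text
{'time': 0.0, 'joints': array([ 1.5771874 ,  0.50186146, -0.42678009,  1.55143478,  0.22081631,
        1.13828633, -0.21033118]), 'qvel': array([ 0.00020559,  0.00071031, -0.00117803, -0.00083912,  0.00038473,
        0.00075893, -0.00115956]), 'joint_torque': array([ 3.73018675e-04, -5.69511259e+01, -5.81592724e+00, -2.80942547e+01,
        1.05794880e-02,  1.19866926e-02, -1.45705758e-05]), 'tcp_pos': array([ 0.16488143, -0.62808577,  0.25525611]), 'ee_rot': array([ 9.91765869e-01,  1.28060647e-01, -9.65544324e-05, -9.60752783e-04]), 'ft_force': array([ 0.45259038, -0.38127081, -0.71612893]), 'torque': array([-0.03080038, -0.0133251 , -0.06637841]), 'grasp_force': 0.0, 'opening': 1.000855819148785}
top {'vertical_fov': 57.772487465903836, 'cx': 279.46503586439167, 'cy': 203.8389499695868, 'pose': array([[ 4.36709924e-04, -9.91340886e-01,  1.31312823e-01,
         5.07342553e-01],
       [-9.99556983e-01, -4.34058161e-03, -2.94447982e-02,
        -2.23514005e-02],
       [ 2.97598064e-02, -1.31241790e-01, -9.90903601e-01,
         7.51284812e-01],
       [ 0.00000000e+00,  0.00000000e+00,  0.00000000e+00,
         1.00000000e+00]])}
scene {'vertical_fov': 43.89308877532391, 'cx': 269.20317748218866, 'cy': 206.75716504870627, 'pose': array([[ 0.2112172 ,  0.80016504, -0.56135836,  0.96923032],
       [ 0.97743342, -0.17487605,  0.11850014, -0.10621255],
       [-0.00334846, -0.57371969, -0.81904488,  0.60945126],
       [ 0.        ,  0.        ,  0.        ,  1.        ]])}
{'vertical_fov': 68.96532925352817, 'cx': 276.5015396386841, 'cy': 208.10138474597596, 'tool_from_camera': array([[-1.27724070e-04, -9.57368327e-01, -2.88869989e-01,
         7.43933897e-02],
       [ 9.99999839e-01,  3.73007643e-05, -5.65772236e-04,
         5.04683197e-04],
       [ 5.52427490e-04, -2.88870015e-01,  9.57368168e-01,
        -1.17665777e-01],
       [ 0.00000000e+00,  0.00000000e+00,  0.00000000e+00,
         1.00000000e+00]])}
```

View pics/top0.png

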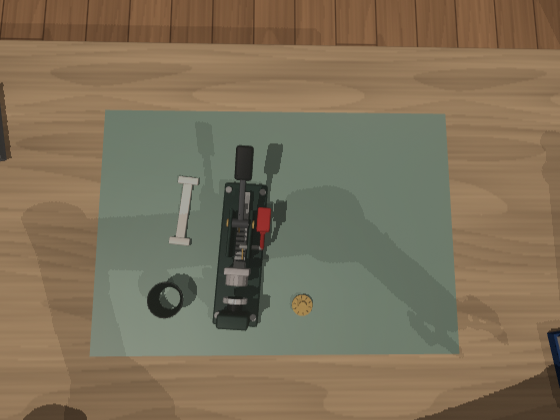

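View pics/scene0.png

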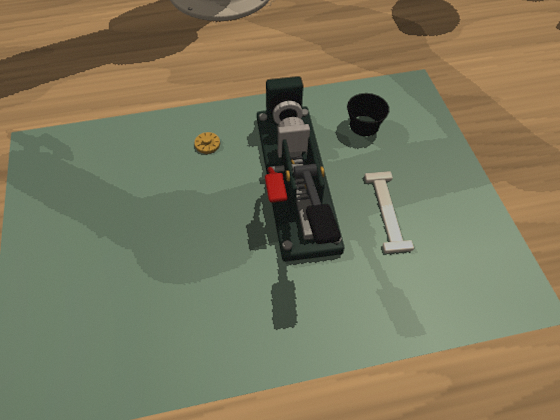

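The top view shows the black pad at about (244,162), the red tab at (264,219) and the anvil at (232,322). The jaw therefore advances towards the robot. The scene view agrees, with the pad at (322,222) and the tab at (277,187).

Run:
```python
from h import *
for n,win in(("top",(225,140,265,190)),("scene",(300,195,345,250))):
    z=np.load(n+"0.npz");p,d=z["p"],z["d"];m=ctrl.camera_model(n);W=pts(n,d,m,m["pose"])
    hsv=cv2.cvtColor(p,cv2.COLOR_BGR2HSV)
    red=((hsv[...,0]<6)|(hsv[...,0]>174))&(hsv[...,1]>180)&(hsv[...,2]>90)&(abs(W[...,2]-.075)<.008)
    blk=np.zeros_like(red);x0,y0,x1,y1=win;blk[y0:y1,x0:x1]=True
    blk&=(p.max(2)<70)&(abs(W[...,2]-.12)<.012)
    for nm,mk in(("red",red),("pad",blk)):
        Q=W[mk]; r=cv2.minAreaRect((Q[:,:2]*1000).astype(np.float32)); v,u=np.nonzero(mk)
        print(n,nm,len(Q),"med",np.median(Q,0).round(4),"z",np.percentile(Q[:,2],[5,95]).round(4),"rect",r,"px",u.mean(),v.mean())
s=ctrl.state();from scipy.spatial.transform import Rotation as R
print(R.from_quat(s["ee_rot"]).as_matrix().round(3))
```

```text
top red 117 med [ 0.5768 -0.0132  0.0745] z [0.0717 0.0764] rect ((564.721435546875, -13.074458122253418), (49.932071685791016, 21.494626998901367), 0.2194739580154419) px 263.2307692307692 217.39316239316238
top pad 603 med [0.6608 0.0192 0.1191] z [0.111  0.1261] rect ((657.1691284179688, 20.300880432128906), (29.759305953979492, 65.48808288574219), 86.36856842041016) px 243.6285240464345 162.80928689883913
scene red 483 med [ 0.5726 -0.014   0.0739] z [0.0717 0.0754] rect ((568.329345703125, -13.597405433654785), (23.24852752685547, 50.06369400024414), 86.98177337646484) px 275.5010351966874 186.3726708074534
scene pad 1035 med [0.6686 0.0187 0.1199] z [0.111  0.1258] rect ((661.1531372070312, 20.20440101623535), (30.155885696411133, 64.8853988647461), 86.37287139892578) px 322.6280193236715 223.0512077294686
[[ 0.967  0.254 -0.   ]
 [ 0.254 -0.967  0.002]
 [ 0.    -0.002 -1.   ]]
```

```bash
python3 -m jog '[[[0,0,0],[0,0,0.128]],[[0,0,0],[0,0,0.128]],[[27,-36,3],[0,0,0]],[[27,-36,3],[0,0,0]],[[27,-36,3],[0,0,0]],[[27,-36,3],[0,0,0]],[[27,-36,3],[0,0,0]],[[27,-36,3],[0,0,0]],[[27,-36,3],[0,0,0]],[[27,-36,3],[0,0,0]],[[27,-36,3],[0,0,0]],[[27,-36,3],[0,0,0]],[[27,-36,3],[0,0,0]],[[27,-36,3],[0,0,0]],[[27,-36,3],[0,0,0]],[[27,-36,3],[0,0,0]],[[27,-36,3],[0,0,0]],[[27,-36,3],[0,0,0]],[[27,-36,3],[0,0,0]],[[27,-36,3],[0,0,0]]]' 1
```

```text
time: 2.1
tcp_pos: [0.6512, 0.021, 0.2016]
ee_rot: [1.0, 0.0, -0.0, 0.0]
ft_force: [-0.3, -0.8, 0.8]
opening: 0.001
grasp_force: 0.0
```

Run:
```python
from h import *
from scipy.spatial.transform import Rotation as R
s=ctrl.state();m=ctrl.camera_model("wrist");p,d=ctrl.capture("wrist");cv2.imwrite("pics/w1.png",p)
T=np.eye(4);T[:3,:3]=R.from_quat(s["ee_rot"]).as_matrix();T[:3,3]=s["tcp_pos"];W=pts("w",d,m,T@m["tool_from_camera"])
print(s["tcp_pos"])
for n,mk in(("pad",(p.max(2)<70)&(abs(W[...,2]-.12)<.012)&(W[...,0]>.6)),("red",(p[...,2]>90)&(p[...,1]<50)&(abs(W[...,2]-.075)<.008))):
    Q=W[mk]
    if len(Q)>20:print(n,len(Q),np.median(Q,0).round(4),np.percentile(Q,[3,97],axis=0).round(4))
```

```text
[0.65117746 0.02102228 0.20160063]
pad 3233 [0.6681 0.0192 0.121 ] [[0.6369 0.0055 0.111 ]
 [0.6921 0.0332 0.1269]]
red 472 [ 0.5827 -0.0177  0.0749] [[ 0.5664 -0.0247  0.0732]
 [ 0.5926 -0.0082  0.0761]]
```

View pics/w1.png

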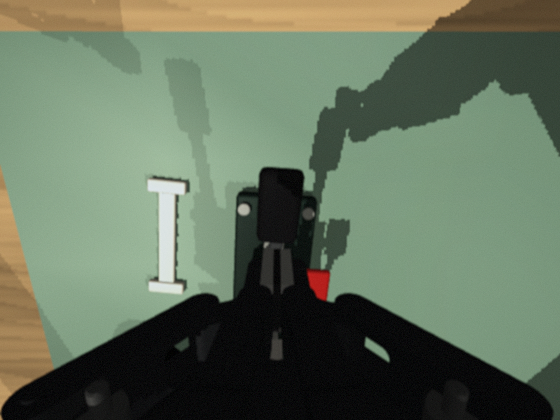

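The pad is at (281,205) in the wrist view, centred at about (0.664, 0.0195), and the closed fingertips sit just short of it. I'll make the first stroke.

```bash
python3 -m jog '[[[12,1.5,20],[0,0,0]],[[0,0,20],[0,0,0]],[[0,0,15],[0,0,0]],[[0,0,15],[0,0,0]],[[0,0,15],[0,0,0]],[[0,0,15],[0,0,0]],[[0,0,14],[0,0,0]],[[0,0,0],[0,0,0]],[[0,0,0],[0,0,0]]]'
```

```text
time: 3.05
tcp_pos: [0.6633, 0.0181, 0.0896]
ee_rot: [1.0, 0.0, 0.001, 0.0]
ft_force: [-0.1, -0.7, 6.7]
opening: -0.003
grasp_force: 3.4
```

```bash
python3 -m jog '[[[0,0,3],[0,0,0]],[[0,0,3],[0,0,0]],[[0,0,0],[0,0,0]]]'
python3 - <<'E'
from h import *
p,d=ctrl.capture("scene");cv2.imwrite("pics/s1.png",cv2.resize(p[60:270,220:380],None,fx=2.8,fy=2.8))
E
```

```text
time: 3.35
tcp_pos: [0.6634, 0.0182, 0.0881]
ee_rot: [1.0, 0.0, 0.001, 0.001]
ft_force: [-11.7, -1.8, 36.1]
opening: 0.003
grasp_force: 15.3
```

View pics/s1.png

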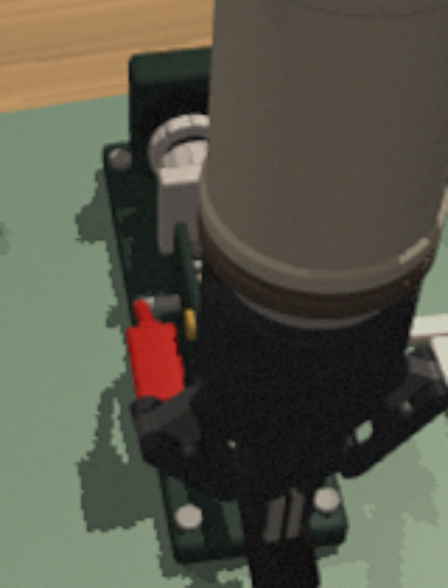

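The arm hit the stop at 36 N, and the sink is about 57 mm as expected. The jaw is visible near the ring at (185,190). I'll keep pumping, with slightly less overtravel.

```bash
python3 -m jog '[[[0,0,-15],[0,0,0]],[[0,0,-20],[0,0,0]],[[0,0,-20],[0,0,0]],[[0,0,-20],[0,0,0]],[[0,0,0],[0,0,0]],[[0,0,0],[0,0,0]],[[0,0,0],[0,0,0]],[[0,0,15],[0,0,0]],[[0,0,15],[0,0,0]],[[0,0,15],[0,0,0]],[[0,0,15],[0,0,0]],[[0,0,12],[0,0,0]],[[0,0,0],[0,0,0]],[[0,0,0],[0,0,0]],[[0,0,0],[0,0,0]]]'
python3 -m jog '[[[0,0,-15],[0,0,0]],[[0,0,-20],[0,0,0]],[[0,0,-20],[0,0,0]],[[0,0,-20],[0,0,0]],[[0,0,0],[0,0,0]],[[0,0,0],[0,0,0]],[[0,0,0],[0,0,0]],[[0,0,15],[0,0,0]],[[0,0,15],[0,0,0]],[[0,0,15],[0,0,0]],[[0,0,15],[0,0,0]],[[0,0,15],[0,0,0]],[[0,0,0],[0,0,0]],[[0,0,0],[0,0,0]],[[0,0,0],[0,0,0]]]'
python3 -m jog '[[[0,0,-15],[0,0,0]],[[0,0,-20],[0,0,0]],[[0,0,-20],[0,0,0]],[[0,0,-20],[0,0,0]],[[0,0,0],[0,0,0]],[[0,0,0],[0,0,0]],[[0,0,0],[0,0,0]],[[0,0,15],[0,0,0]],[[0,0,15],[0,0,0]],[[0,0,15],[0,0,0]],[[0,0,15],[0,0,0]],[[0,0,15],[0,0,0]],[[0,0,0],[0,0,0]],[[0,0,0],[0,0,0]],[[0,0,0],[0,0,0]]]'
python3 -m jog '[[[0,0,-15],[0,0,0]],[[0,0,-20],[0,0,0]],[[0,0,-20],[0,0,0]],[[0,0,-20],[0,0,0]],[[0,0,0],[0,0,0]],[[0,0,0],[0,0,0]],[[0,0,0],[0,0,0]]]'
python3 - <<'E'
from h import *
p,d=ctrl.capture("scene");cv2.imwrite("pics/s2.png",cv2.resize(p[60:200,220:360],None,fx=4,fy=4))
E
```

```text
time: 4.9
tcp_pos: [0.6633, 0.0184, 0.0883]
ee_rot: [1.0, 0.0, 0.001, 0.001]
ft_force: [-8.5, -2.4, 29.8]
opening: -0.001
grasp_force: 13.4
time: 6.4
tcp_pos: [0.6633, 0.0184, 0.0884]
ee_rot: [1.0, 0.0, 0.001, 0.001]
ft_force: [-7.9, -1.3, 29.7]
opening: 0.001
grasp_force: 13.3
time: 7.9
tcp_pos: [0.6633, 0.0184, 0.0884]
ee_rot: [1.0, 0.0, 0.001, 0.001]
ft_force: [-8.5, -1.6, 30.3]
opening: -0.003
grasp_force: 13.3
time: 8.6
tcp_pos: [0.6613, 0.018, 0.158]
ee_rot: [1.0, 0.0, -0.002, 0.0]
ft_force: [-0.1, -0.6, -0.2]
opening: 0.0
grasp_force: 0.0
```

View pics/s2.png

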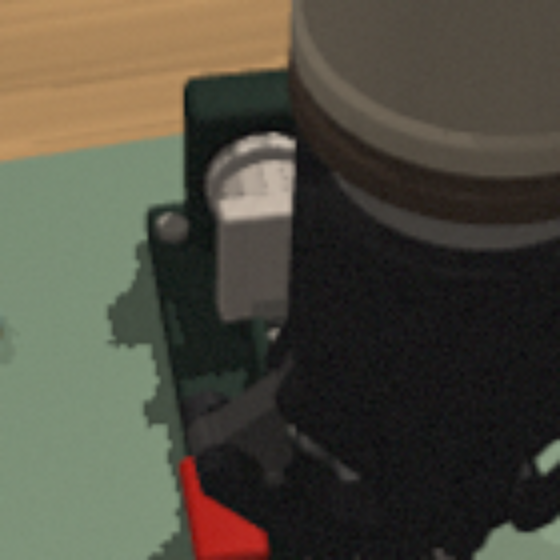

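The ring is at about (250,165) close to the anvil, and the jaw block has advanced. I'll add two extra strokes as insurance and measure the jaw's lower edge before and after.

```bash
cat > j.py <<'E'
from h import *
m=ctrl.camera_model("scene")
e=np.array([-.998,.063]);y=np.array([-.063,-.998]);o=np.array([.664,.0195])
def prof(d):
    W=pts("s",d,m,m["pose"]);q=W[...,:2]-o;a=q@e*1000;b=q@y*1000;z=W[...,2]*1000
    k=(b>4)&(b<22)&(a>60)&(a<240)&(z>30)&(z<95)
    return {int(c):int(np.percentile(z[k&(abs(a-c)<2)],90)) for c in range(110,240,4) if (k&(abs(a-c)<2)).sum()>3}
print(prof(np.load("scene0.npz")["d"])); print(prof(ctrl.capture("scene")[1]))
E
python3 j.py
python3 -m jog '[[[0,0,15],[0,0,0]],[[0,0,15],[0,0,0]],[[0,0,15],[0,0,0]],[[0,0,15],[0,0,0]],[[0,0,15],[0,0,0]],[[0,0,0],[0,0,0]],[[0,0,0],[0,0,0]],[[0,0,0],[0,0,0]],[[0,0,-15],[0,0,0]],[[0,0,-20],[0,0,0]],[[0,0,-20],[0,0,0]],[[0,0,-20],[0,0,0]],[[0,0,0],[0,0,0]],[[0,0,0],[0,0,0]],[[0,0,0],[0,0,0]]]'
python3 j.py|tail -1
python3 -m jog '[[[0,0,15],[0,0,0]],[[0,0,15],[0,0,0]],[[0,0,15],[0,0,0]],[[0,0,15],[0,0,0]],[[0,0,15],[0,0,0]],[[0,0,0],[0,0,0]],[[0,0,0],[0,0,0]],[[0,0,0],[0,0,0]],[[0,0,-15],[0,0,0]],[[0,0,-20],[0,0,0]],[[0,0,-20],[0,0,0]],[[0,0,-20],[0,0,0]],[[0,0,0],[0,0,0]],[[0,0,0],[0,0,0]],[[0,0,0],[0,0,0]]]'
python3 j.py|tail -1
```

```text
{110: 83, 114: 83, 118: 83, 122: 83, 126: 83, 130: 82, 134: 84, 138: 83, 142: 83, 146: 83, 150: 83, 154: 84, 158: 82, 178: 74, 182: 76, 186: 77, 190: 76, 198: 71, 202: 73, 206: 72, 210: 71, 230: 66, 234: 70, 238: 73}
{138: 83, 142: 82, 146: 82, 150: 82, 154: 83, 158: 82, 210: 52, 214: 72, 218: 76, 222: 77, 226: 76, 230: 72, 234: 73, 238: 72}
time: 10.2
tcp_pos: [0.6611, 0.0179, 0.158]
ee_rot: [1.0, 0.0, -0.002, 0.0]
ft_force: [-0.2, 0.3, -0.5]
opening: -0.001
grasp_force: 0.0
{138: 82, 142: 83, 146: 83, 150: 82, 154: 83, 158: 82, 162: 82, 210: 33, 214: 73, 218: 76, 222: 76, 226: 75, 230: 73, 234: 71, 238: 72}
time: 11.75
tcp_pos: [0.6611, 0.018, 0.158]
ee_rot: [1.0, 0.0, -0.002, 0.0]
ft_force: [0.6, 0.2, -0.2]
opening: -0.001
grasp_force: 0.0
{138: 82, 142: 83, 146: 83, 150: 83, 154: 83, 158: 83, 214: 73, 218: 76, 222: 76, 226: 76, 230: 72, 234: 73, 238: 72}
```

The jaw has gone from 178 to 214 mm (+36 mm), and the extra strokes don't move it further, so the ring is home. Next is the release tab.

```bash
python3 -m jog '[[[0,0,-15],[0,0,0]],[[-30,11,0],[0,0,0]],[[-30,11,0],[0,0,0]],[[-29,10,0],[0,0,0]],[[0,0,20],[0,0,0]],[[0,0,20],[0,0,0]],[[0,0,15],[0,0,0]],[[0,0,0],[0,0,0]],[[0,0,0],[0,0,0]]]'
python3 - <<'E'
from h import *
p,d=ctrl.capture("scene");cv2.imwrite("pics/s3.png",cv2.resize(p[60:270,200:360],None,fx=2.8,fy=2.8))
E
```

```text
time: 12.7
tcp_pos: [0.5738, -0.0135, 0.1205]
ee_rot: [1.0, 0.001, -0.0, -0.0]
ft_force: [0.3, -0.0, 0.6]
opening: -0.003
grasp_force: 0.0
```

View pics/s3.png

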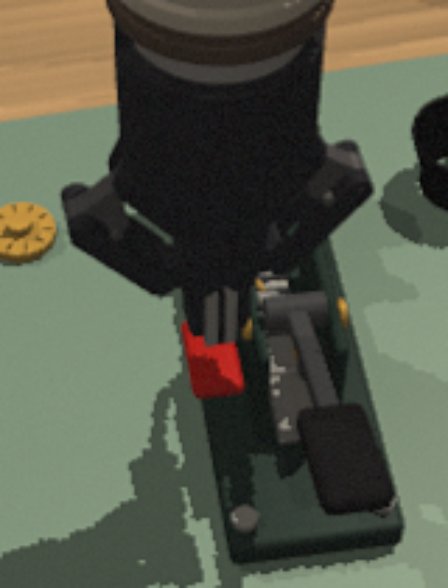

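The fingertips at (222,315) are over the red tab at (212,360), still 20 mm above it, and clear of the lever. I'll press down.

```bash
python3 -m jog '[[[0,0,10],[0,0,0]],[[0,0,10],[0,0,0]],[[0,0,6],[0,0,0]],[[0,0,5],[0,0,0]],[[0,0,4],[0,0,0]],[[0,0,2],[0,0,0]],[[0,0,0],[0,0,0]],[[0,0,0],[0,0,0]],[[0,0,0],[0,0,0]]]';python3 j.py|tail -1
```

```text
time: 13.65
tcp_pos: [0.5777, -0.014, 0.085]
ee_rot: [1.0, 0.0, 0.004, -0.0]
ft_force: [8.1, -1.2, 5.0]
opening: -0.002
grasp_force: 3.4
{110: 35}
```

```bash
python3 -m jog '[[[0,0,2],[0,0,0]],[[0,0,0],[0,0,0]],[[0,0,0],[0,0,0]],[[0,0,0],[0,0,0]],[[0,0,0],[0,0,0]],[[0,0,0],[0,0,0]],[[0,0,0],[0,0,0]],[[0,0,0],[0,0,0]]]'
python3 -m jog '[[[0,0,-10],[0,0,0]],[[0,0,-15],[0,0,0]],[[0,0,-25],[0,0,0]],[[0,0,-40],[0,0,0]],[[0,40,-20],[0,0,0]],[[0,40,0],[0,0,0]],[[0,40,0],[0,0,0]],[[0,40,0],[0,0,0]],[[0,0,0],[0,0,0]]]';python3 j.py
python3 - <<'E'
from h import *
p,d=ctrl.capture("scene");cv2.imwrite("pics/s4.png",cv2.resize(p[60:270,200:360],None,fx=2.8,fy=2.8))
E
```

```text
time: 14.5
tcp_pos: [0.578, -0.014, 0.0844]
ee_rot: [1.0, 0.0, 0.004, 0.0]
ft_force: [3.4, -1.9, 15.4]
opening: 0.001
grasp_force: 8.0
time: 15.4
tcp_pos: [0.5715, -0.1822, 0.1905]
ee_rot: [1.0, -0.005, -0.002, 0.002]
ft_force: [-0.2, -0.3, -1.2]
opening: -0.002
grasp_force: 0.0
{110: 83, 114: 83, 118: 83, 122: 83, 126: 83, 130: 82, 134: 84, 138: 83, 142: 83, 146: 83, 150: 83, 154: 84, 158: 82, 178: 74, 182: 76, 186: 77, 190: 76, 198: 71, 202: 73, 206: 72, 210: 71, 230: 66, 234: 70, 238: 73}
{110: 83, 114: 83, 118: 83, 122: 83, 126: 83, 130: 84, 134: 83, 138: 83, 142: 83, 146: 83, 150: 83, 154: 83, 158: 83, 162: 82, 178: 72, 182: 76, 186: 77, 190: 76, 198: 72, 202: 71, 206: 72, 210: 71, 230: 63, 234: 64, 238: 66}
```

View pics/s4.png

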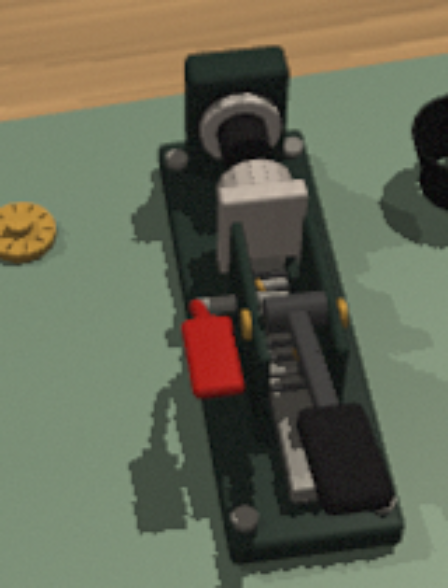

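The jaw is back at its starting profile (178 mm). The ring at (240,125) is seated against the anvil with the black stub exposed, the lever is up and the arm is clear, so I'm handing in.

```bash
python3 -c "
from rig import ctrl
print(ctrl.close_job())"
```

```text
the job is handed in; nothing more can be done
None
```

The job is handed in at about 15.5 s: six full strokes pushed the ring home against the anvil, the release tab let the jaw slide all the way back, and the lever is up with the arm clear; the judge's verdict was not shown.

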